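# Swing the heavy sight-glass lid over the cooling pot

### The arm

A 6-joint arm with a two-finger parallel gripper is mounted at the origin on the work surface. World frame = base frame: x ahead of the robot, y to its left, z up, the work surface at z = 0. Lengths are in mm, angles in rad, forces in N, time in s.
With the tool pointing down it reaches from about 350 to 775 mm from the base axis. Payload 7.3 kg.
Tool frame: the origin (TCP) lies between the finger pads, 19 mm behind the fingertips; this is the grasp point; z points along the fingers, y is the line along which they close (so a half turn about z gives the same grasp; the last joint's range is limited). The gripper opens to 92 mm and grips with 3 to 60 N. Pads are 19 mm wide; open, the fingers measure 130 mm over their backs; the gripper's body (75 mm by 190 mm) begins 47 mm behind the grasp point.
Start: joints at [1.203, 0.342, 1.524, -0, 1.275, -0.146], TCP at [115.475, 512.161, 245.541] pointing down, gripper open.
Joint ranges: [-2.53, 2.53], [-0.77, 2.02], [0.04, 2.7], [-1, 4.14], [0.28, 2.66], [-3.11, 3.11]. Speed limits (rad/s): [2.57, 2.57, 3.14, 3.14, 3.14, 3.14].

### API

Orientations are given as [roll, pitch, yaw] about the fixed x, y, z axes, in that order (R = Rz(yaw) Ry(pitch) Rx(roll)).
In Python, from plant import bot gives the robot as it stands.
- The arm moves only by the tool servo_tool, never from a script. Its argument "deltas" is a list of rows, each a list of 2 entries, a list of its own where there are three numbers: the shift along the tool's x, y, z in m, then the turn, a rotation vector about the tool's x, y, z in degrees. A call has 1 to 20 rows; each row shifts and turns the commanded pose from where the row before left it, along the tool's axes as they then stand; what a row does not reach is not made up. A row lasts 1/8 s, in which the tool goes at most 62.5 mm and 10.7 degrees, less where a joint would pass 70% of its speed; a pose out of reach is approached as far as the arm can. A call with a gripper value outside its range is refused whole. "fingers" is the opening, from 0 (shut) to 1 (fully open), set as the call begins (left out, the last holds). The fingers move at their own pace and stop on an object; the grip force is fixed at half the most. Time passes only in rows, so rows that do not move let the fingers close. It gives the time, the measured TCP pose, the force, the opening and the grip force at its end, in the units of the state.
- bot.get_obs(): the state, without advancing time (a new reading comes with each control period).
- bot.capture(name): name is "scene" or "top"; returns the picture (480x640x3 uint8, red, green, blue); there is no depth.
- bot.camera_model(name): a dict with "mtx" (3x3 intrinsics, pixels), "dist" ([k1, k2, p1, p2, k3] as OpenCV has them; the pictures are not rectified), "xyz" and "rotation" of the camera in the world. Camera axes: x right, y down, z forward; pixel columns grow to the right and rows downward; lengths in mm; the calibration is good to about 2 mm. A picture is of the moment at which its call begins. camera_model takes no time and is no camera call.
- bot.close_job(): hands the job in; it is judged then, once.
The state is a dict: "time": time; "joint_positions": joint angles; "dq": joint speeds; "tau": joint torques, N m; "tool_pos": TCP position; "tcp_rot": TCP orientation; "contact_force": force on the tool from outside, world axes, zero at the start; "moment": the same for the moment, N m; "grip_width": finger opening in mm; "finger_force": force on a finger pad.
Only numpy, scipy, OpenCV 4.12 (cv2) and the standard library are available. Lean on these libraries where they do the work, as an engineer would, in place of code of your own. Each camera call takes 0.05 s, during which the arm holds its last target. There are 200 camera calls.

### The job

Push the heavy swing-away lid round on its pillar until it covers the whole mouth of the small open cooling pot, which stands to the left or to the right of it, and leave it standing still there by itself, with the hand off it, for at least three seconds. Push only sideways on its springy round bumper skirt, never with more than 10 N; keep the hand off the top plate, glass and arm. The lid coasts on its ball bearings and bounces back off a hand that just stands in its way, so brake it softly, do not let it run into an end stop, and leave the other things on the bench where they are.

Things in the scene. Friction and masses are not known exactly. Their poses are not given: they have to be found in the camera images.
- swing (a joint): angle of lid and arm, rad. 0: arm along the pillar's own -x axis (at the robot within 0.2 rad); grows as the lid swings to the robot's right (from +y to -y). Starts at -0.15 to 0.15; rigid stops at -1.15 and 1.15 (stay 0.03 clear). Damping 0.04 N m s/rad, dry friction 0.002 N m; inertia about the pivot 0.37 kg m2 nominal (0.30 to 0.47): coasts with a time constant of 9 s
- rest: the lid's other station, on the side where the pot is not: a fixed steel block 90 x 90 x 12 mm with a round post, 60 mm across and 65 mm high, with a flat black rubber top; not the goal. Origin: centre of its underside
- hoop: bumper skirt round the lid, the only part to push: grey drum, 180 mm diameter, 75 to 117 mm above the bench, 0.4 kg, centred on lid_center at rest. Springs let it give up to 15 mm either way along the swing, 139 N/m, 5 % damping: the lid bounces off a still finger with 85 % of its speed (half a period 0.5 s). Side pushes only (TCP under 130 mm), at most 10 N. Origin: pivot axis, bench height
- top: not to be touched (over 1 N): the lid's round steel top plate, 144 mm diameter, with a glass pane (top face 130 mm above the bench), and the white arm, 50 mm wide, up to 141 mm above the bench, from the lid to the hub. Turns with the lid. Origin: on the pivot axis at bench height; its -x axis points to the lid's centre
- lid_center (a point): centre of the lid (nominally 2.8 kg), 320 mm from the pivot axis, 100 mm above the bench
- pivot (a point): the pivot axis, 100 mm above the bench. Pillar and hub are up to 80 mm across (base plate 140 mm) and 135 mm high
- pot_mouth (a point): centre of the mouth of the fixed steel cooling pot: open, brass stirrer inside, 68 mm across at the rim, 65 mm high, 306 to 332 mm from the pivot axis, so that the lid passes 10 mm over it, at a joint angle of 0.57 to 0.67 or -0.57 to -0.67. The top plate covers the whole mouth when the two centres are within 38 mm of each other horizontally
- dish: small white bowl, 72 mm across, 22 mm high, standing low under the swinging arm; leave it alone. Origin: centre of its underside
- jar: amber jar with steel cap, 64 mm across, 90 mm high; leave it alone. Origin: centre of its underside
- mug: white mug, 80 mm across, 85 mm high, handle on one side; leave it alone. Origin: centre of its underside
- wrench: steel wrench lying flat; leave it alone. Origin: centre of its underside
- brush: hand brush lying flat; leave it alone. Origin: centre of its underside
- tin: steel can with paper label, 70 mm across, 110 mm high; leave it alone. Origin: centre of its underside
- tray: shallow aluminium tray, 120 x 160 x 30 mm; leave it alone. Origin: centre of its underside
There are look-alikes about, which are no part of the job. What is shaped like the part that bears pot_mouth but green is not meant.

How it is judged:
By the outcome, as a careful person would: the job done as asked, in the order asked, and still so for the second after the job is handed in, with the robot touching nothing.
It also fails if it takes over 40 s, if anything falls off the work surface, if the arm or the gripper's body presses on something with over 40 N, if the wrist force passes 120 N, or if a joint passes its speed limit or range.

## Working session

There is one attempt and no reset: what is moved stays moved. The work goes in short steps, Python scripts to look and compute and a tool call to move; the robot and the scene stay as the last step left them, time stands still between calls to the robot, and variables do not carry over. Pictures are saved under pics/ and viewed, at most 10 in all, crops included, and the job is handed in when it is done.

Besides the shell and the picture viewer there is one more tool, called after ">>>" as name(argument=value, ...), one argument or row to a line, values as JSON. servo_tool: Moves the arm, as the interface text tells. Its arguments: {"type":"object","properties":{"deltas":{"type":"array"},"fingers":{"type":"number"}},"required":["deltas"]}

```bash
mkdir -p pics; ls; python3 - <<'E'
from plant import bot
import cv2,numpy as np
for n in("scene","top"):
    cv2.imwrite(f"pics/{n}0.png",bot.capture(n)[:,:,::-1]); m=bot.camera_model(n); print(n,m)
o=bot.get_obs();print(o)
E
```

```text
pics
scene {'mtx': array([[456.7212938 ,   0.        , 321.44634809],
       [  0.        , 456.7212938 , 237.111184  ],
       [  0.        ,   0.        ,   1.        ]]), 'dist': array([0.01324748, 0.        , 0.        , 0.        , 0.        ]), 'xyz': array([1402.42631518, -135.63566855, 1012.86683954]), 'rotation': array([-2.38560493, -0.0190765 ,  1.41330224])}
top {'mtx': array([[468.02756088,   0.        , 315.41348803],
       [  0.        , 468.02756088, 240.29899483],
       [  0.        ,   0.        ,   1.        ]]), 'dist': array([-0.03257406,  0.        ,  0.        ,  0.        ,  0.        ]), 'xyz': array([ 371.45436222,    1.43232055, 1401.5738191 ]), 'rotation': array([-3.01653385,  0.00599513, -1.57550178])}
{'time': 0.1, 'joint_positions': array([ 1.20302345e+00,  3.42641356e-01,  1.52491244e+00,  2.76730276e-06,
        1.27540931e+00, -1.45996152e-01]), 'dq': array([ 0.00027888, -0.00219537, -0.00354985, -0.00071848, -0.00038672,
        0.00209839]), 'tau': array([ 2.30752157e-03, -4.32004309e+01, -2.44696265e+01,  7.20399851e-02,
        5.25735843e-02, -6.97128576e-05]), 'tool_pos': array([115.33388996, 511.82986443, 244.92367415]), 'tcp_rot': array([-3.14023716e+00, -2.01989137e-04,  2.91981499e+00]), 'contact_force': array([-0.89461168,  0.20264666,  0.64777111]), 'moment': array([-0.04168431,  0.00520631,  0.02662059]), 'finger_force': 0.0, 'grip_width': 91.74737975277826}
```

View pics/top0.png

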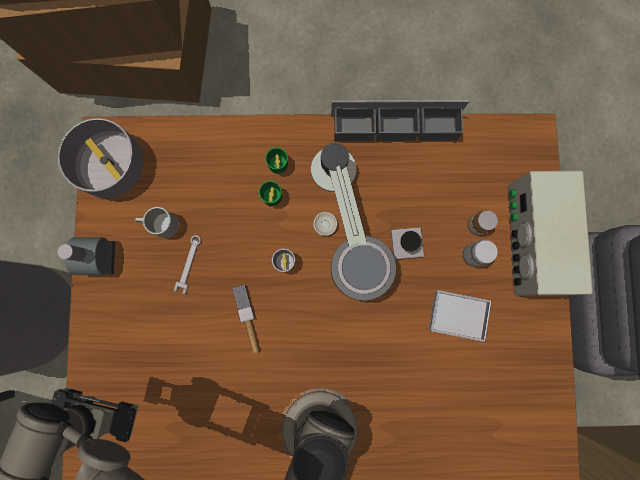

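View pics/scene0.png

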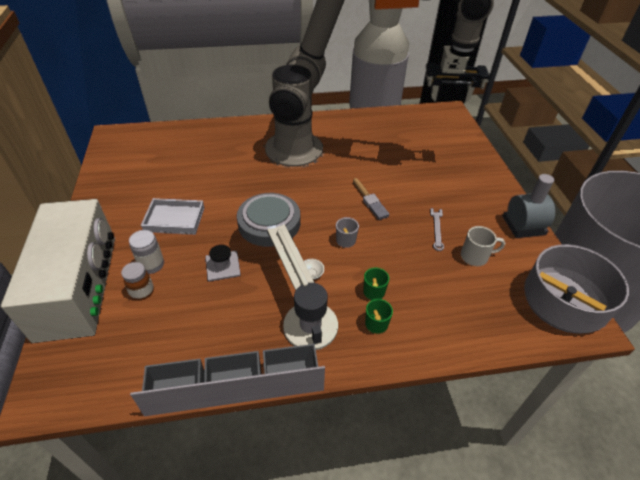

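The top view shows the lid at (364,268), the hub at (335,157), the rest at (410,241), the dish at (325,223) and the jars at about (484,225)/(482,253).

Candidates for the pot:
- small steel pot with brass stirrer at (284,261)
- green pots at (277,160) and (271,193), excluded by colour
- big grey pot at (100,157), far too large and too far away

I choose (284,261). The scene view shows it at (346,232).

```bash
cat > h.py <<'E'
import cv2,numpy as np
from scipy.spatial.transform import Rotation as R
from plant import bot
def ray(n,px,z):
    m=bot.camera_model(n); p=cv2.undistortPoints(np.array(px,float).reshape(-1,1,2),m["mtx"],m["dist"]).reshape(-1,2)
    d=R.from_euler("xyz",m["rotation"]).apply(np.c_[p,np.ones(len(p))]); c=m["xyz"]
    return (c+d*((z-c[2])/d[:,2])[:,None])[:,:2]
def proj(n,P):
    m=bot.camera_model(n); r=R.from_euler("xyz",m["rotation"]).inv()
    return cv2.projectPoints(np.array(P,float).reshape(-1,3),r.as_rotvec(),-r.apply(m["xyz"]),m["mtx"],m["dist"])[0].reshape(-1,2)
def circ(im,n,c,rad,z,rmin,rmax):
    # rectify metric patch at height z, Hough circle -> world centre
    s=0.5;N=int(2*rad/s);g=np.arange(N)*s-rad
    X,Y=np.meshgrid(c[0]+g,c[1]+g);uv=proj(n,np.c_[X.ravel(),Y.ravel(),np.full(X.size,z)]).astype(np.float32).reshape(N,N,2)
    p=cv2.cvtColor(cv2.remap(im,uv,None,cv2.INTER_LINEAR),cv2.COLOR_RGB2GRAY)
    h=cv2.HoughCircles(cv2.GaussianBlur(p,(0,0),2),cv2.HOUGH_GRADIENT,1,200,param1=60,param2=15,minRadius=int(rmin/s),maxRadius=int(rmax/s))
    if h is None: return None
    u,v,r=h[0,0]; return np.array([c[0]-rad+u*s,c[1]-rad+v*s,r*s])
E
python3 - <<'E'
from h import *
T=cv2.imread("pics/top0.png")[:,:,::-1].copy();S=cv2.imread("pics/scene0.png")[:,:,::-1].copy()
for nm,px,ps,z,ra,a,b in [("lidtop",(365,267),(270,213),130,110,66,78),("hoop",(365,267),(270,213),117,125,85,95),("hub",(335,157),(311,300),135,70,30,43),("base",(333,170),(311,325),8,100,62,76),("pot",(284,261),(347,226),65,60,29,38),("post",(410,241),(220,253),77,50,24,36),("dish",(325,223),(313,269),22,60,30,40)]:
    for n,im,q in(("top",T,px),("scene",S,ps)):
        c=ray(n,q,z)[0]; print(nm,n,c.round(),circ(im,n,c,ra,z,a,b))
for nm,n,q,z in [("jar","top",(484,253),90),("tray","top",(461,315),30),("brush","top",(245,318),15),("tin?","top",(486,222),90)]:print(nm,ray(n,q,z))
i=T[130:350,220:520,::-1]
cv2.imwrite("pics/crop0.png",cv2.resize(i,None,fx=2.6,fy=2.6,interpolation=cv2.INTER_CUBIC))
E
```

```text
lidtop top [ 457. -126.] [ 457.20778804 -122.89680158   70.55000305]
lidtop scene [ 472. -116.] None
hoop top [ 458. -127.] [ 457.58704846 -123.20111326   88.44999695]
hoop scene [ 458. -116.] None
hub top [765. -48.] [758.59912197 -44.76959757  32.65000153]
hub scene [784. -45.] [801.29249224 -50.86429088  38.95000076]
base top [763. -46.] [768.48705961 -47.13191272  69.19999695]
base scene [771. -43.] [767.20938241 -44.24832177  69.80000305]
pot top [480.  99.] [484.00527035 102.15832837  33.95000076]
pot scene [489. 103.] None
post top [ 535. -261.] [ 535.77356454 -262.93430948   29.35000038]
post scene [ 554. -261.] None
dish top [597. -20.] [595.55693639 -19.71951261  35.34999847]
dish scene [600. -13.] [596.07201577 -18.78451247  37.40000153]
jar [[ 497.67237501 -466.85792986]]
tray [[ 323.15679376 -412.56818672]]
brush [[317.30599007 216.47524135]]
tin? [[ 586.19251603 -477.0017793 ]]
```

View pics/crop0.png

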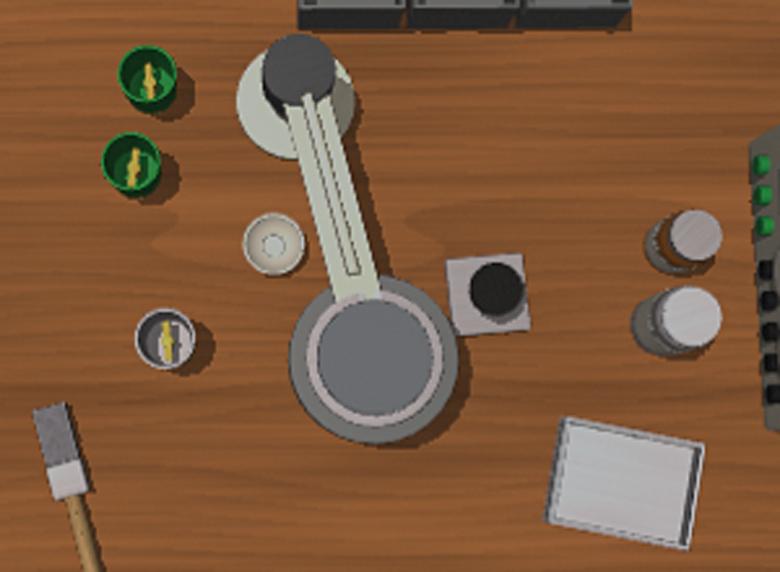

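The crop confirms the choice: the steel pot with the brass stirrer is at crop (165,338), and its world rim centre is (484,102). The pivot is at (768,-46) and the lid at (457,-123). The lid must swing 0.72 rad to the left, about 231 mm of arc, so I push from its right side, toward +y. First I move the hand there, high up and with the fingers shut.

>>> servo_tool(
  deltas=[
    [[0,0,0],[0,0,-6.35]],
    [[0,0,0],[0,0,-6.35]],
    [[-0.0475,-0.0353,0],[0,0,0]],
    [[-0.0475,-0.0353,0],[0,0,0]],
    [[-0.0475,-0.0353,0],[0,0,0]],
    [[-0.0475,-0.0353,0],[0,0,0]],
    [[-0.0475,-0.0353,0],[0,0,0]],
    [[-0.0475,-0.0353,0],[0,0,0]],
    [[-0.008,-0.05,0],[0,0,0]],
    [[-0.008,-0.05,0],[0,0,0]],
    [[-0.008,-0.05,0],[0,0,0]],
    [[-0.008,-0.05,0],[0,0,0]],
    [[-0.008,-0.05,0],[0,0,0]],
    [[-0.008,-0.05,0],[0,0,0]],
    [[-0.008,-0.05,0],[0,0,0]],
    [[-0.008,-0.05,0],[0,0,0]],
    [[-0.008,-0.05,0],[0,0,0]],
    [[-0.008,-0.05,0],[0,0,0]],
    [[-0.008,-0.05,0],[0,0,0]],
  ],
  fingers=0,
)

```text
time: 2.48
tool_pos: [488.3, -251.3, 245.1]
tcp_rot: [3.141, -0.0, 3.141]
contact_force: [1.0, 0.2, 0.8]
grip_width: 0.3
finger_force: 0.0
```

>>> servo_tool(
  deltas=[
    [[0,0,0.045],[0,0,0]],
    [[0,0,0.045],[0,0,0]],
    [[0,0,0.03],[0,0,0]],
    [[0,0,0.013],[0,0,0]],
    [[0,0,0],[0,0,0]],
  ],
)

```text
time: 3.1
tool_pos: [488.2, -249.5, 112.1]
tcp_rot: [3.141, -0.001, 3.142]
contact_force: [0.2, -0.3, -0.2]
grip_width: 0.2
finger_force: 0.0
```

```bash
cat >> h.py <<'E'
PIV=np.array([768,-46.]);POT=np.array([484,102.]);A=0.480
def lid(k=1):
    for i in range(k):
        t=bot.get_obs()["time"];im=bot.capture("top")
        best=[]
        for z,a,b in((117,86,93),(130,69,74)):
            c=circ(im,"top",PIV+320*np.array([-1,0.0]) if 0 else G,110,z,a,b) if False else None
        ang=None
        # white arm between 108 and 230 mm from the pivot, sampled at z=141 in polar form
        th=np.arange(-.6,.9,.002);rr=np.r_[110:135:3.,215:232:3.]
        TH,RR=np.meshgrid(th,rr);P=np.c_[(PIV[0]-RR*np.cos(TH)).ravel(),(PIV[1]+RR*np.sin(TH)).ravel(),np.full(TH.size,139.)]
        uv=proj("top",P).astype(np.float32).reshape(*TH.shape,2)
        g=cv2.cvtColor(cv2.remap(im,uv,None,cv2.INTER_LINEAR),cv2.COLOR_RGB2HSV)
        m=((g[...,1]<60)&(g[...,2]>150))
        out=[]
        for row in m:
            n,l,s,ce=cv2.connectedComponentsWithStats(row[None].astype(np.uint8))
            out.append(ce[1+np.argmax(s[1:,4]),0]*.002-.6 if n>1 else np.nan)
        out=np.array(out)
        ang=np.nanmedian(out)
        c0=PIV+320*np.array([-np.cos(ang),np.sin(ang)]);cs=[circ(im,"top",c0,110,117,86,92),circ(im,"top",c0,100,130,69,74)]
        ca=[round(float(np.arctan2(c[1]-PIV[1],PIV[0]-c[0])),3) for c in cs if c is not None]
        print(f"t={t:.3f} arm={ang:.3f} near={np.nanmedian(out[:9]):.3f} far={np.nanmedian(out[9:]):.3f} circ={ca} go={(A-ang)*320:.0f}mm")
    return im
E
sed -i '/best=\[\]/,/ang=None/d' h.py
python3 - <<'E'
from h import *
im=lid(2);print(bot.get_obs()["tool_pos"],bot.get_obs()["contact_force"])
E
```

```text
t=3.100 arm=-0.110 near=-0.110 far=-0.024 circ=[-0.241] go=189mm
t=3.150 arm=-0.110 near=-0.110 far=-0.024 circ=[-0.242, -0.24] go=189mm
[ 489.04987913 -250.07105855  113.62680628] [-0.02559617 -0.22032473 -0.62724335]
```

The arm-stripe estimate fails because the base plate and dish confuse it. The circle estimate is consistent at -0.241, so I'll use that. Launching now at 40 mm/s.

>>> servo_tool(
  deltas=[
    [[0.0012,0.0048,0],[0,0,0]],
    [[0.0012,0.0048,0],[0,0,0]],
    [[0.0012,0.0048,0],[0,0,0]],
    [[0.0012,0.0048,0],[0,0,0]],
    [[0.0012,0.0048,0],[0,0,0]],
    [[0.0012,0.0048,0],[0,0,0]],
    [[0.0012,0.0048,0],[0,0,0]],
    [[0.0012,0.0048,0],[0,0,0]],
    [[0.0012,0.0048,0],[0,0,0]],
    [[0.0012,0.0048,0],[0,0,0]],
  ],
)

```text
time: 4.45
tool_pos: [476.3, -201.3, 112.5]
tcp_rot: [3.141, 0.0, 3.141]
contact_force: [-0.2, -0.5, 0.8]
grip_width: 0.1
finger_force: 0.0
```

```bash
python3 - <<'E'
s=open('h.py').read()
i=s.index("def lid"); s=s[:i]+'''def lid(k,g):
    r=[]
    for i in range(k):
        t=bot.get_obs()["time"];im=bot.capture("top");ca=[]
        for it in range(2):
            c0=PIV+320*np.array([-np.cos(g),np.sin(g)])
            ca=[np.arctan2(c[1]-PIV[1],PIV[0]-c[0]) for c in(circ(im,"top",c0,115,117,86,92),circ(im,"top",c0,105,130,69,74)) if c is not None]
            if ca: g=np.mean(ca)
        r.append((t,g));print(f"t={t:.3f} circ={np.round(ca,3)} go={(A-g)*320:.0f}mm lid={(PIV+320*np.array([-np.cos(g),np.sin(g)])).round()}")
    r=np.array(r)
    if k>1: print("v mm/s",np.polyfit(*r.T,1)[0]*320)
    return im
'''
open('h.py','w').write(s)
E
python3 - <<'E'
from h import *
lid(3,-.2);o=bot.get_obs();print(o["tool_pos"],o["contact_force"])
E
```

```text
t=4.450 circ=[-0.13] go=195mm lid=[451. -88.]
t=4.500 circ=[-0.124] go=193mm lid=[450. -86.]
t=4.550 circ=[-0.117] go=191mm lid=[450. -83.]
v mm/s 42.593741372548436
[ 476.36777078 -201.39773171  112.52445392] [ 0.5143138   0.07966131 -0.08872208]
```

>>> servo_tool(
  deltas=[
    [[0,0,-0.06],[0,0,0]],
    [[0,0,-0.06],[0,0,0]],
    [[-0.0076,0.051,0],[0,0,0]],
    [[-0.0076,0.051,0],[0,0,0]],
    [[-0.0076,0.051,0],[0,0,0]],
    [[-0.0076,0.051,0],[0,0,0]],
    [[-0.0076,0.051,0],[0,0,0]],
    [[-0.0076,0.051,0],[0,0,0]],
    [[-0.0076,0.051,0],[0,0,0]],
    [[-0.0076,0.051,0],[0,0,0]],
    [[0,0,0.04],[0,0,0]],
    [[0,0,0.04],[0,0,0]],
    [[0,0,0.04],[0,0,0]],
  ],
)

```text
time: 6.22
tool_pos: [537.3, 206.5, 111.3]
tcp_rot: [3.141, 0.0, -3.141]
contact_force: [1.1, -0.3, 0.9]
grip_width: 0.3
finger_force: 0.0
```

```bash
python3 - <<'E'
from h import *
im=lid(3,.2);o=bot.get_obs();print(o["time"],o["tool_pos"],o["contact_force"])
cv2.imwrite("pics/b1.png",im[:,:,::-1])
E
```

```text
t=6.225 circ=[0.177 0.184] go=96mm lid=[453.  12.]
t=6.275 circ=[0.19  0.188] go=93mm lid=[454.  14.]
t=6.325 circ=[0.198 0.198] go=90mm lid=[454.  17.]
v mm/s 54.381591034192816
6.375 [536.19558894 205.95901316 111.06625855] [ 0.12805265 -0.08390933  0.67450877]
```

View pics/b1.png

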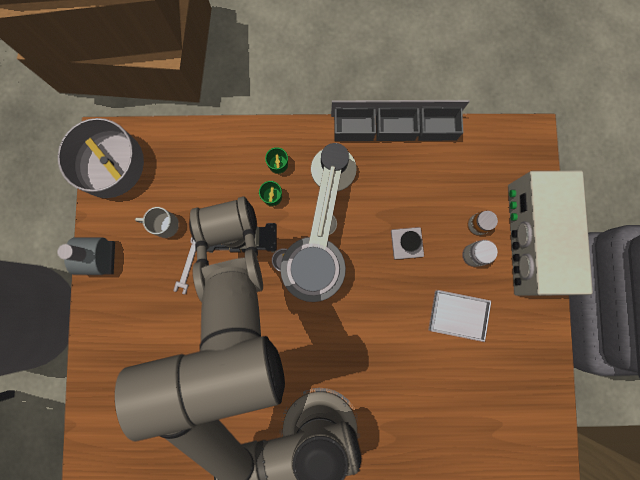

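The view shows the lid at (313,268), heading for the pot at (282,261). The hand is waiting on the left at (262,238). The lid moves at about 50 mm/s with 87 mm to go. I'll shift the hand to where the braking starts.

>>> servo_tool(
  deltas=[
    [[0.0042,-0.007,0],[0,0,0]],
    [[0.0042,-0.007,0],[0,0,0]],
    [[0.0042,-0.007,0],[0,0,0]],
    [[0,0,0],[0,0,0]],
  ],
)

```text
time: 6.88
tool_pos: [524.5, 184.7, 113.2]
tcp_rot: [3.141, 0.001, 3.141]
contact_force: [0.4, 0.1, -0.6]
grip_width: 0.5
finger_force: 0.0
```

```bash
python3 - <<'E'
from h import *
im=lid(3,.28);o=bot.get_obs();print(o["time"],o["tool_pos"],o["contact_force"])
E
```

```text
t=6.875 circ=[0.271 0.273] go=67mm lid=[460.  40.]
t=6.925 circ=[0.288 0.286] go=62mm lid=[461.  44.]
t=6.975 circ=[0.293 0.287] go=61mm lid=[461.  46.]
v mm/s 59.18152273982926
7.025 [524.8313943  185.37094257 112.77728506] [-0.99266509 -0.14338712 -0.92870986]
```

>>> servo_tool(
  deltas=[
    [[0,0,0],[0,0,0]],
    [[0,0,0],[0,0,0]],
    [[0,0,0],[0,0,0]],
    [[0,0,0],[0,0,0]],
    [[0,0,0],[0,0,0]],
    [[0,0,0],[0,0,0]],
    [[-0.0009,0.0019,0],[0,0,0]],
    [[-0.0009,0.0019,0],[0,0,0]],
    [[-0.0009,0.0019,0],[0,0,0]],
    [[-0.0009,0.0019,0],[0,0,0]],
    [[-0.0009,0.0019,0],[0,0,0]],
    [[-0.0009,0.0019,0],[0,0,0]],
    [[-0.0009,0.0019,0],[0,0,0]],
    [[-0.0009,0.0019,0],[0,0,0]],
    [[-0.0009,0.0019,0],[0,0,0]],
  ],
)

```text
time: 8.9
tool_pos: [532.7, 202.5, 112.5]
tcp_rot: [3.142, -0.0, 3.141]
contact_force: [0.0, -0.2, -1.6]
grip_width: 0.2
finger_force: 0.0
```

```bash
python3 - <<'E'
from h import *
im=lid(4,.47);o=bot.get_obs();print(o["time"],o["tool_pos"],o["contact_force"])
E
```

```text
t=8.900 circ=[] go=3mm lid=[483.  99.]
t=8.950 circ=[0.481] go=-0mm lid=[484. 102.]
t=9.000 circ=[0.487] go=-2mm lid=[485. 104.]
t=9.050 circ=[0.477] go=1mm lid=[484. 101.]
v mm/s 17.474945498198437
9.1 [532.70376427 202.42857093 112.51982739] [ 0.68954234 -1.02930844 -0.13116016]
```

>>> servo_tool(
  deltas=[
    [[-0.0022,0.0045,0],[0,0,0]],
    [[-0.0022,0.0045,0],[0,0,0]],
  ],
)

```text
time: 9.35
tool_pos: [537.3, 211.7, 112.6]
tcp_rot: [3.141, 0.0, 3.141]
contact_force: [0.4, 0.9, -0.8]
grip_width: 0.2
finger_force: 0.0
```

```bash
python3 - <<'E'
from h import *
im=lid(8,.48);o=bot.get_obs();print(o["time"],o["tool_pos"],o["contact_force"])
E
```

```text
t=9.350 circ=[0.481] go=-0mm lid=[484. 102.]
t=9.400 circ=[0.479] go=0mm lid=[484. 102.]
t=9.450 circ=[0.477] go=1mm lid=[484. 101.]
t=9.500 circ=[0.474] go=2mm lid=[483. 100.]
t=9.550 circ=[0.477] go=1mm lid=[484. 101.]
t=9.600 circ=[0.472] go=3mm lid=[483.  99.]
t=9.650 circ=[] go=-6mm lid=[487. 107.]
t=9.700 circ=[0.48] go=-0mm lid=[484. 102.]
v mm/s 5.860406278561618
9.75 [537.09491271 211.33747679 112.51873561] [ 0.33178389 -0.29903208 -0.82476138]
```

>>> servo_tool(
  deltas=[
    [[-0.009,0.018,0],[0,0,0]],
    [[-0.009,0.018,0],[0,0,0]],
    [[0,0,-0.05],[0,0,0]],
    [[0,0,-0.05],[0,0,0]],
    [[0,0.05,0],[0,0,0]],
    [[0,0.05,0],[0,0,0]],
  ],
)

```text
time: 10.5
tool_pos: [555.6, 348.1, 213.8]
tcp_rot: [3.141, 0.002, 3.14]
contact_force: [0.2, -0.5, 0.4]
grip_width: 0.3
finger_force: 0.0
```

```bash
python3 - <<'E'
from h import *
im=lid(4,.475);o=bot.get_obs();print(o["time"],o["tool_pos"])
cv2.imwrite("pics/c1.png",cv2.resize(im[130:350,150:450,::-1],None,fx=2.6,fy=2.6))
E
```

```text
t=10.500 circ=[0.485 0.483] go=-1mm lid=[485. 103.]
t=10.550 circ=[0.483 0.485] go=-1mm lid=[485. 103.]
t=10.600 circ=[0.485 0.48 ] go=-1mm lid=[485. 103.]
t=10.650 circ=[0.486 0.483] go=-1mm lid=[485. 103.]
v mm/s -0.00025029980932158246
10.7 [554.69489843 347.88926523 212.03007105]
```

View pics/c1.png

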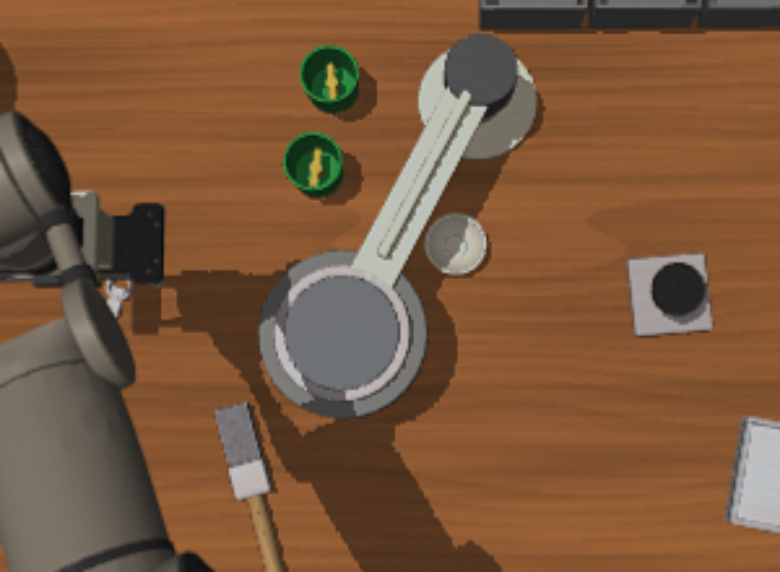

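The lid, at crop (342,332), hides the pot completely and sits about 1 mm from its centre. It looks at rest and the hand is clear. I'll wait 4 s and check that it stays still.

>>> servo_tool(
  deltas=[
    [[0,0,0],[0,0,0]],
    [[0,0,0],[0,0,0]],
    [[0,0,0],[0,0,0]],
    [[0,0,0],[0,0,0]],
    [[0,0,0],[0,0,0]],
    [[0,0,0],[0,0,0]],
    [[0,0,0],[0,0,0]],
    [[0,0,0],[0,0,0]],
    [[0,0,0],[0,0,0]],
    [[0,0,0],[0,0,0]],
    [[0,0,0],[0,0,0]],
    [[0,0,0],[0,0,0]],
    [[0,0,0],[0,0,0]],
    [[0,0,0],[0,0,0]],
    [[0,0,0],[0,0,0]],
    [[0,0,0],[0,0,0]],
    [[0,0,0],[0,0,0]],
    [[0,0,0],[0,0,0]],
    [[0,0,0],[0,0,0]],
    [[0,0,0],[0,0,0]],
  ],
)

```text
time: 13.2
tool_pos: [555.2, 347.4, 212.6]
tcp_rot: [3.141, 0.0, 3.141]
contact_force: [0.7, 0.8, -0.3]
grip_width: 0.3
finger_force: 0.0
```

```bash
python3 -c "
from h import *
lid(3,.48)"
```

```text
t=13.200 circ=[0.484 0.483] go=-1mm lid=[485. 103.]
t=13.250 circ=[0.488 0.481] go=-1mm lid=[485. 103.]
t=13.300 circ=[0.483 0.483] go=-1mm lid=[485. 103.]
v mm/s 0.10715832618471013
```

>>> servo_tool(
  deltas=[
    [[0,0,0],[0,0,0]],
    [[0,0,0],[0,0,0]],
    [[0,0,0],[0,0,0]],
    [[0,0,0],[0,0,0]],
    [[0,0,0],[0,0,0]],
    [[0,0,0],[0,0,0]],
    [[0,0,0],[0,0,0]],
    [[0,0,0],[0,0,0]],
    [[0,0,0],[0,0,0]],
    [[0,0,0],[0,0,0]],
    [[0,0,0],[0,0,0]],
    [[0,0,0],[0,0,0]],
    [[0,0,0],[0,0,0]],
    [[0,0,0],[0,0,0]],
    [[0,0,0],[0,0,0]],
    [[0,0,0],[0,0,0]],
    [[0,0,0],[0,0,0]],
    [[0,0,0],[0,0,0]],
    [[0,0,0],[0,0,0]],
    [[0,0,0],[0,0,0]],
  ],
)

```text
time: 15.85
tool_pos: [555.2, 347.4, 212.6]
tcp_rot: [3.142, 0.0, 3.141]
contact_force: [-0.3, 0.4, -0.1]
grip_width: 0.5
finger_force: 0.0
```

```bash
python3 -c "
from h import *
lid(3,.48)"
```

```text
t=15.850 circ=[0.482 0.484] go=-1mm lid=[485. 103.]
t=15.900 circ=[0.481 0.474] go=1mm lid=[484. 101.]
t=15.950 circ=[0.49  0.484] go=-2mm lid=[485. 104.]
v mm/s 13.710024068618207
```

```bash
python3 -c "
from plant import bot
print(bot.close_job())"
```

```text
the job is handed in; nothing more can be done
None
```

The lid covers the whole mouth of the steel pot, about 1 mm off centre, and stood still there with the hand off it for over five seconds; I handed the job in at about 16 s.

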